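# Shut the tile mould and push it home under the press

### The job

The blue lid of the tile mould stands open. Push the lid fully shut over the tile with the fingertips, and only then push the yellow plate on the mould's carriage to slide the mould along its rails, all the way in under the press until it meets the stop. Do not slam either of them, do not lift the lid further open or the tile out of the mould, and leave everything else on the bench where it stands.

Things in the scene. Friction and masses are not known exactly. Their poses are not given: they have to be found in the camera images.
- press: Bench press for cement tiles, fixed: dark steel bed 300 x 500 x 12 mm with two rails and a green portal over one end. Origin on the bench surface; z up, y along the rails towards the portal, x across them, away from the robot. In this frame the bed covers x -150..150, y -220..280 mm.
- mould (a joint): Travel of the mould carriage along the press's +y axis, in m: 0 = out (start), 0.17 = fully home against the stop. Needs about 4 N to slide, a little more the faster it moves; it stays where it is left, no spring.
- lid (a joint): Angle of the blue lid, rad: 0 = fully shut, level on the mould's rim; it starts 0.75 to 1.35 open. The hinge is stiff: the lid stays at any angle and takes up to about 0.7 N m to push shut (up to 5 N at 140 mm from the hinge). It does not fall shut: push it all the way down.
- push_face (a point): Centre of the outer (press -y) face of the yellow upright push plate at the outer end of the mould carriage; axes as the press's, push along +y. Plate 140 mm wide (press x), 10 mm thick, top edge 78 mm and this point 53 mm above the bench. It slides with the carriage; the mould (180 x 180 mm, rim 57 mm above the bench) begins 70 mm inward (+y) of this point.
- lid_hinge (a point): Middle of the lid's hinge axis, on the mould's side nearest the robot, 62 mm above the bench; the axis runs along press y. The point turns with the lid: x runs in the lid from hinge to free edge, y along the hinge (press y), z out of the outer face. Shut, its axes equal the press's; opening raises the free edge up and back towards the robot.
- lid_edge (a point): Middle of the lid's free edge, on its outer face (towards the robot while open, the top when shut): 182 mm from the hinge axis and 5 mm off it. The lid is a flat plate 180 mm (hinge to edge) x 176 mm (along the hinge) x 10 mm; shut, its top is 67 mm above the bench. Axes as lid_hinge.
- mould_floor (a point): Centre of the mould's inner floor (156 x 156 mm inside, walls 12 mm thick rising 26 mm above the floor), 31 mm above the bench; slides with the carriage.
- tile: The patterned tile lying loose in the mould, 146 x 146 x 16 mm, origin at the centre of its underside. Stays in the mould.
- tin: Bystander: steel tin with red label, 70 mm across, 90 mm high, standing beyond the press's bed. Origin at the centre of its foot.
- bowl: Bystander: terracotta bowl, 90 mm across, 45 mm high, standing on top of the stack of finished tiles. Origin at the centre of its foot.
- brush: Bystander: flat brush, 200 x 42 x 20 mm, wooden handle, lying on the bench to the right. Origin at its middle, underside; its length runs along its x.
- scraper: Bystander: scraper with a flat steel blade, 280 x 65 x 20 mm, wooden handle, lying on the bench to the right. Origin at its middle, underside; its length runs along its x.
- tile_stack: Bystander: stack of finished tiles 146 x 146 x 64 mm, on the bench to the left. Origin at the centre of its underside.
- float: Bystander: wooden plastering float 180 x 80 mm, 54 mm high with its handle, on the bench to the left. Origin at the centre of its underside.
- jar: Bystander: amber jar with black cap, 60 mm across, 100 mm high, on the bench to the left. Origin at the centre of its foot.
- ram (a point): Centre of the underside of the press's round steel ram (radius 50 mm), 115 mm above the bench; axes as the press's. Columns (radius 16, foot collars 24) stand 125 mm to either side in press x; a green crosshead (x 330 by y 100 mm) spans 227 to 277 mm above the bench, and a handwheel of radius 87 tops it up to 333 mm.

How it is judged:
By the outcome, as a careful person would: the job done as asked, in the order asked, and still so for the second after the job is handed in, with the robot touching nothing.
It also fails if it takes over 51 s, if anything falls off the work surface, if the arm or the gripper's body presses on something with over 40 N, if the wrist force passes 120 N, or if a joint passes its speed limit or range.

### The arm

A 6-joint arm with a two-finger parallel gripper is mounted at the origin on the work surface. World frame = base frame: x ahead of the robot, y to its left, z up, the work surface at z = 0. Lengths are in m, angles in rad, forces in N, time in s.
With the tool pointing down it reaches from about 0.3 to 0.75 m from the base axis. Payload 8.5 kg.
Tool frame: the origin (TCP) lies on the centre line of the jaws, within the pads' length; the fingertips stand 25 mm ahead of it and the grasp point (between the pads) lies 6 mm ahead of it; x points along the fingers, y is the direction in which the jaws open and shut, and the axes are right-handed (so a half turn about x gives the same grasp; the last joint's range is limited). The gripper opens to 85 mm and grips with 20 to 120 N. Pads are 22 mm wide; open, the fingers measure 114 mm over their backs; the gripper's body (76 mm by 85 mm) begins 54 mm behind the grasp point. The pads swing forward as they close: fully open they stand 13 mm farther back than shut.
Start: joints at [-1.528, 0.381, 1.297, -0, 1.464, -0.215], TCP at [0.14, -0.532, 0.256] pointing down, gripper open.
Joint ranges: [-3.11, 3.11], [-0.89, 2.33], [0.22, 2.48], [-1.42, 4.56], [0.17, 2.85], [-2.88, 2.88]. Speed limits (rad/s): [2.39, 2.39, 3.14, 3.14, 3.14, 3.14].

### API

Orientations are given as [roll, pitch, yaw] about the fixed x, y, z axes, in that order (R = Rz(yaw) Ry(pitch) Rx(roll)).
In Python, from rig import bot, optics gives the robot as it stands.
- The arm moves only by the tool jog_arm, never from a script. Its argument "plan" is a list of rows, each a list of 7 numbers: the shift along the world's x, y, z in mm, then the turn, a rotation vector about the world's x, y, z in rad, then the opening, from -1 (shut) to 1 (fully open). A call has 1 to 20 rows; each row shifts and turns the pose as measured when the row begins; what a row does not reach is not made up. A row lasts 1/10 s, in which the tool goes at most 50 mm and 8.59 degrees, less where a joint would pass 70% of its speed; a pose out of reach is approached as far as the arm can. A call is refused whole if a number of a shift passes 50 or a number of a turn 0.15, either way. A call with a gripper value outside its range is refused whole. The fingers move at their own pace and stop on an object; "force" is the grip in N (left out, the last holds). Time passes only in rows, so rows that do not move let the fingers close. It gives the time, the measured TCP pose, the force and the opening at its end, in the units of the state.
- bot.get_state(): the state, without advancing time (a new reading comes with each control period).
- optics.get_image(name): name is "scene" or "top"; returns a dict with "img" (384x512x3 uint8, red, green, blue), "fx", "fy", "cx", "cy" (pixels), "T" (4x4, takes a point from camera to world coordinates). Camera axes: x right, y down, z forward; pixel columns grow to the right and rows downward; lengths in m; the calibration is good to about 2 mm. A picture is of the moment at which its call begins. There is no depth.
- bot.sign_off(): hands the job in, once; it reports no verdict.
The state is a dict: "time": time; "joint_positions": joint angles; "joint_velocities": joint speeds; "effort": joint torques, N m; "position": TCP position; "ee_rot": TCP orientation; "force": force on the tool from outside, world axes, zero at the start; "wrist_torque": the same for the moment, N m; "opening": finger opening in m.
Only numpy, scipy, OpenCV 4.12 (cv2) and the standard library are available. Lean on these libraries where they do the work, as an engineer would, in place of code of your own. Each camera call takes 0.05 s, during which the arm holds its last target.

## Working session

There is one attempt and no reset: what is moved stays moved. The work goes in short steps, Python scripts to look and compute and a tool call to move; the robot and the scene stay as the last step left them, time stands still between calls to the robot, and variables do not carry over. Pictures are saved under pics/ and viewed, and the job is handed in when it is done.

Besides the shell and the picture viewer there is one more tool, called by a JSON object that holds its "fn" and its "kwargs". jog_arm: Moves the arm, as the interface text tells. Its arguments: {"type":"object","properties":{"plan":{"type":"array","items":{"type":"array","items":{"type":"number"}}},"force":{"type":"number"}},"required":["plan"]}

```bash
mkdir -p pics
python3 - <<'E'
from rig import bot, optics
import cv2, numpy as np
for n in ("scene","top"):
    d=optics.get_image(n); np.savez(f"pics/{n}0.npz",**d)
    cv2.imwrite(f"pics/{n}0.png",cv2.resize(d["img"][:,:,::-1],(800,600),interpolation=cv2.INTER_CUBIC))
    print(n,d["fx"],d["fy"],d["cx"],d["cy"],np.round(d["T"],3).tolist())
print(bot.get_state())
E
```

```text
scene 378.6468194660418 378.6468194660418 253.84426708213903 191.9928143149804 [[-0.416, 0.526, -0.742, 1.472], [0.909, 0.226, -0.35, 0.362], [-0.017, -0.82, -0.572, 0.783], [0.0, 0.0, 0.0, 1.0]]
top 477.13187954271416 477.13187954271416 256.73765892897836 189.4642143203216 [[-0.007, -0.995, 0.098, 0.43], [-1.0, 0.006, -0.015, -0.024], [0.014, -0.098, -0.995, 1.953], [0.0, 0.0, 0.0, 1.0]]
{'time': 0.1, 'joint_positions': array([-1.52829074e+00,  3.81127950e-01,  1.29812002e+00,  3.08967444e-06,
        1.46360990e+00, -2.15287682e-01]), 'joint_velocities': array([ 8.08452778e-04, -2.11355577e-03,  1.60669152e-05,  1.18080636e-03,
        5.25444995e-04,  1.32999602e-04]), 'effort': array([ 2.02227820e-03, -4.49223804e+01, -2.31658083e+01, -2.39091087e-04,
        3.59057813e-03,  1.83343985e-05]), 'position': array([ 0.14021662, -0.53160203,  0.25579577]), 'ee_rot': array([-1.78851166,  1.5695311 ,  1.61087394]), 'force': array([ 0.54440838,  0.13087098, -0.30422489]), 'wrist_torque': array([ 0.01188507, -0.03008954,  0.02151009]), 'opening': 0.08539695721179762}
```

View pics/scene0.png

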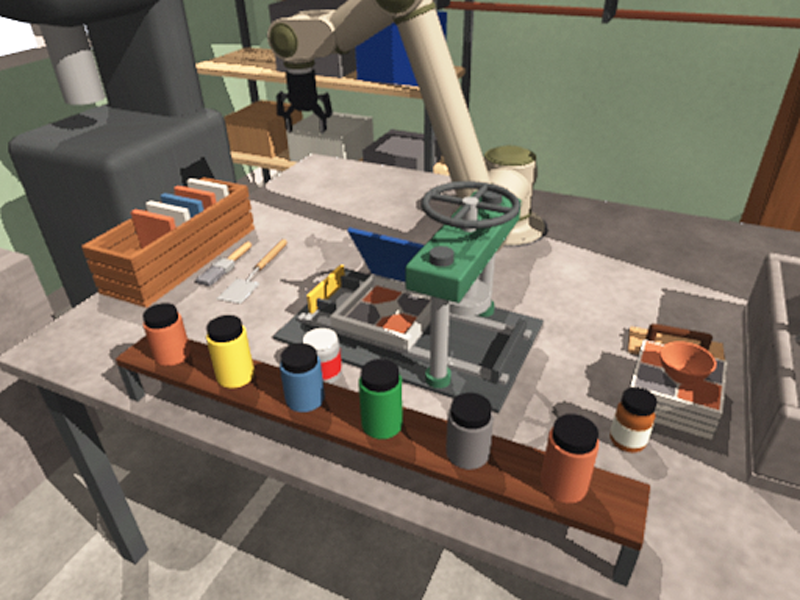

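View pics/top0.png

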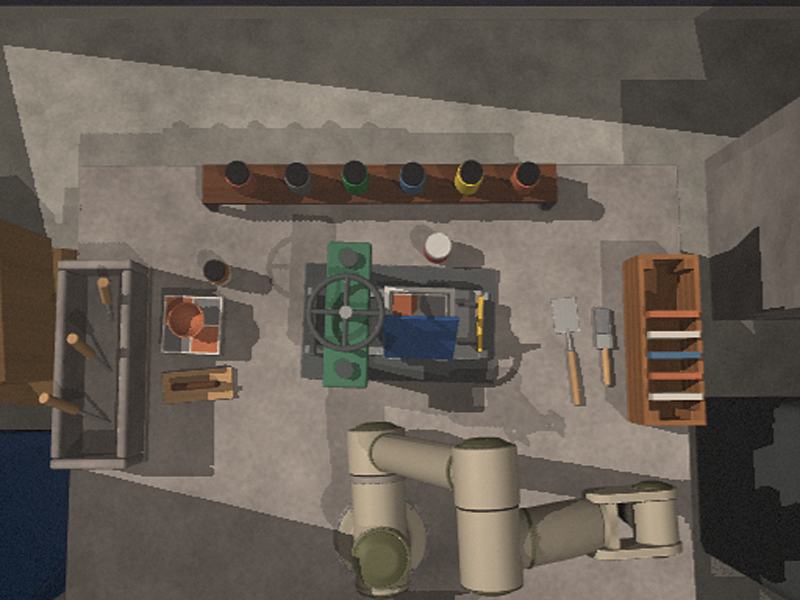

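The scene view shows the blue lid at (385,255) and the yellow plate at (325,288). In the top view the lid is at (422,337), the plate at (481,320) and the bed spans about (303–498, 265–383). Next I'll measure them.

```bash
cat > h.py <<'E'
import cv2, numpy as np
def ray(d,u,v):
    r=d["T"][:3,:3]@np.array([(u-d["cx"])/d["fx"],(v-d["cy"])/d["fy"],1]); return d["T"][:3,3],r
def onplane(d,u,v,z):
    o,r=ray(d,u,v); return o+r*(z-o[2])/r[2]
def proj(d,p):
    c=np.linalg.inv(d["T"])@np.append(p,1); return np.array([d["fx"]*c[0]/c[2]+d["cx"],d["fy"]*c[1]/c[2]+d["cy"]])
def tri(d1,p1,d2,p2):
    o1,r1=ray(d1,*p1);o2,r2=ray(d2,*p2)
    s=np.linalg.lstsq(np.c_[r1,-r2],o2-o1,rcond=None)[0]
    a=o1+s[0]*r1;b=o2+s[1]*r2
    return (a+b)/2,np.linalg.norm(a-b)
def mask(d,lo,hi,roi=None):
    h=cv2.cvtColor(np.asarray(d["img"]),cv2.COLOR_RGB2HSV); m=cv2.inRange(h,np.array(lo),np.array(hi))
    if roi:
        k=np.zeros_like(m);k[roi[1]:roi[3],roi[0]:roi[2]]=255;m&=k
    return m
def biggest(m):
    c=max(cv2.findContours(m,cv2.RETR_EXTERNAL,cv2.CHAIN_APPROX_NONE)[0],key=cv2.contourArea);return c
E
python3 - <<'E'
from h import *
D={n:dict(np.load(f"pics/{n}0.npz")) for n in("scene","top")}
rois={"scene":(190,130,300,220),"top":(230,180,330,240)}
for n,d in D.items():
    for nm,lo,hi in(("blue",(105,120,20),(125,255,255)),("yel",(18,130,80),(35,255,255))):
        m=mask(d,lo,hi,rois[n]);c=biggest(m)
        for e in(1.5,2.5): print(n,nm,cv2.contourArea(c),cv2.approxPolyDP(c,e,True)[:,0].tolist())
    x0,y0,x1,y1=(180,130,360,270) if n=="scene" else (185,150,335,255)
    cv2.imwrite(f"pics/crop_{n}.png",cv2.resize(d["img"][y0:y1,x0:x1,::-1],None,fx=4.4 if n=="scene" else 5,fy=4.4 if n=="scene" else 5,interpolation=cv2.INTER_NEAREST))
E
```

```text
scene blue 779.5 [[223, 146], [238, 174], [258, 179], [258, 170], [270, 157]]
scene blue 779.5 [[223, 146], [238, 174], [258, 179], [258, 170], [270, 157]]
scene yel 257.0 [[219, 170], [213, 173], [196, 189], [199, 200], [203, 197], [203, 190], [210, 190], [217, 183]]
scene yel 257.0 [[219, 170], [196, 189], [199, 200], [203, 197], [203, 190], [210, 190], [217, 183]]
top blue 292.0 [[249, 202], [248, 207], [250, 208], [250, 203], [255, 203], [257, 206], [257, 203], [261, 203], [259, 208], [262, 206], [268, 209], [267, 213], [269, 210], [272, 211], [271, 213], [273, 210], [277, 212], [280, 219], [278, 221], [271, 219], [274, 221], [272, 224], [274, 221], [279, 220], [281, 222], [282, 218], [283, 221], [286, 221], [285, 224], [283, 223], [285, 224], [283, 227], [277, 223], [272, 228], [279, 229], [281, 227], [283, 229], [284, 227], [286, 229], [288, 224], [289, 228], [291, 214], [289, 218], [288, 216], [287, 218], [281, 218], [279, 213], [283, 211], [281, 210], [283, 207], [291, 212], [292, 203], [278, 203], [282, 206], [279, 209], [274, 205], [276, 203]]
top blue 292.0 [[249, 202], [250, 208], [250, 203], [257, 206], [261, 203], [259, 208], [268, 209], [267, 213], [269, 210], [277, 212], [280, 219], [271, 219], [274, 221], [272, 224], [281, 222], [282, 218], [286, 221], [283, 227], [277, 223], [272, 228], [286, 229], [288, 224], [289, 228], [291, 214], [289, 218], [281, 218], [279, 213], [283, 207], [291, 212], [292, 203], [278, 203], [282, 206], [279, 209], [274, 205], [276, 203]]
top yel 79.0 [[306, 190], [305, 214], [306, 224], [308, 224], [309, 193]]
top yel 79.0 [[306, 190], [308, 224], [309, 193]]
```

```bash
sleep 0.1
```

```text
(no output)
```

View pics/crop_scene.png

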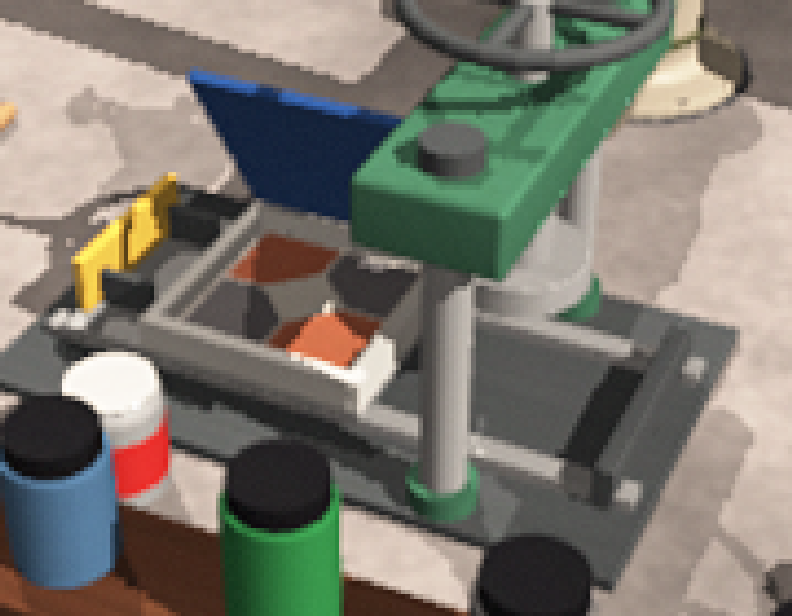

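View pics/crop_top.png

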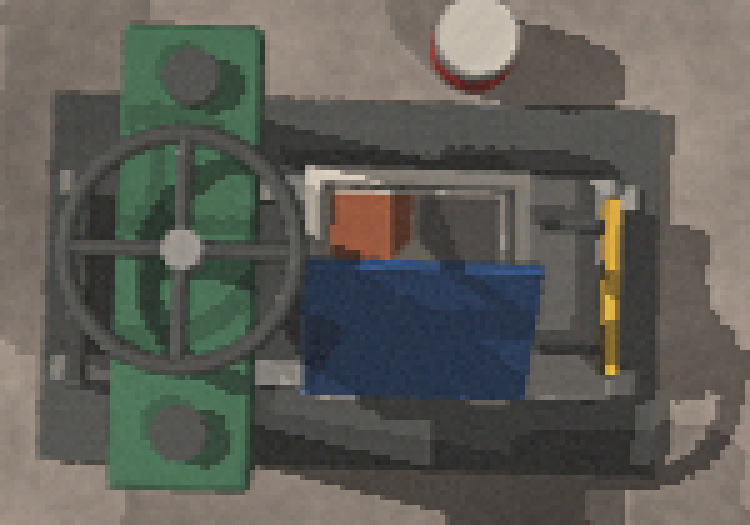

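Run:
```python
from h import *
D={n:dict(np.load(f"pics/{n}0.npz")) for n in("scene","top")}
t,s=D["top"],D["scene"]
T=lambda x,y:(185+x/5-.4,150+y/5-.4)
S=lambda x,y:(180+x/4.4-.4,130+y/4.4-.4)
np.set_printoptions(precision=4,suppress=True)
C=[onplane(t,*T(*p),.012)[:2] for p in((55,90),(673,115),(658,477),(40,458))]
print("bed",C, np.mean(C,0)); C=np.array(C)
for i in range(4): e=C[(i+1)%4]-C[i];print(np.linalg.norm(e),np.arctan2(e[1],e[0]))
Cs=[onplane(s,*S(*p),.012)[:2] for p in((740,330),(612,590))];print("bed scene +y corners",Cs)
for p in((602,200),(622,200),(602,375),(620,375)): print("plate top",onplane(t,*T(*p),.078)[:2])
for p in((75,255),(178,178)): print("plate scene",onplane(s,*S(*p),.078)[:2])
print("lid edge -y",tri(t,T(545,264),s,S(190,72)))
for p in((301,394),(525,401)):print("hinge~",onplane(t,*T(*p),.062)[:2])
for p in((307,168),(530,172)):print("mould far rim",onplane(t,*T(*p),.057)[:2])
print("tin",onplane(t,*T(475,45),.09)[:2])
```

```text
bed [array([0.7118, 0.1966]), array([ 0.6885, -0.3108]), array([ 0.3929, -0.2927]), array([0.4119, 0.207 ])] [ 0.5513 -0.05  ]
0.507862452103913 -1.616720673843721
0.29610742357014913 3.080530060961302
0.5000988839763905 1.532922219055218
0.300117482313326 -0.03493710478094612
bed scene +y corners [array([0.4149, 0.2126]), array([0.7186, 0.202 ])]
plate top [ 0.6122 -0.2434]
plate top [ 0.6121 -0.2593]
plate top [ 0.4741 -0.2411]
plate top [ 0.474  -0.2552]
plate scene [ 0.6094 -0.2548]
plate scene [ 0.4812 -0.2366]
lid edge -y (array([ 0.5503, -0.1815,  0.2198]), np.float64(0.006480287514961795))
hinge~ [ 0.4611 -0.0045]
hinge~ [ 0.4544 -0.1816]
mould far rim [ 0.6413 -0.0101]
mould far rim [ 0.6371 -0.1885]
tin [ 0.7347 -0.1436]
```

```bash
python3 -c "
from scipy.spatial.transform import Rotation as R
print(R.from_euler('xyz',[-1.78851166,  1.5695311 ,  1.61087394]).as_matrix().round(3))"
```

```text
[[-0.     0.255 -0.967]
 [ 0.001 -0.967 -0.255]
 [-1.    -0.001 -0.   ]]
```

{"fn": "jog_arm", "kwargs": {"plan": [[0,0,20,0,0,0,-1],[0,0,20,0,0,0,-1],[16,20,2,0,0,0,-1],[16,20,2,0,0,0,-1],[16,20,2,0,0,0,-1],[16,20,2,0,0,0,-1],[16,20,2,0,0,0,-1],[16,20,2,0,0,0,-1],[16,20,2,0,0,0,-1],[16,20,2,0,0,0,-1],[16,20,0,0,0,0,-1],[16,20,0,0,0,0,-1],[16,20,0,0,0,0,-1],[16,20,0,0,0,0,-1],[16,20,0,0,0,0,-1],[16,20,0,0,0,0,-1]], "force": 60}}

```text
time: 1.7
position: [0.3689, -0.2396, 0.3081]
ee_rot: [-1.595, 1.557, 1.799]
force: [0.1, -0.2, -0.2]
opening: -0.0001
```

{"fn": "jog_arm", "kwargs": {"plan": [[14,18,0,0,0,-0.1,-1],[14,18,0,0,0,-0.1,-1],[14,18,0,0,0,-0.1,-1],[14,18,-5,0,0,0,-1],[14,18,-10,0,0,0,-1],[14,18,-10,0,0,0,-1],[0,0,0,0,0,0,-1],[0,0,0,0,0,0,-1]]}}

```text
time: 2.5
position: [0.4562, -0.124, 0.2806]
ee_rot: [-1.383, 1.554, 1.702]
force: [0.5, -0.4, -0.4]
opening: 0.0002
```

```bash
cat > look.py <<'E'
import sys
from rig import bot, optics
from h import *
k=sys.argv[1]
for n in ("scene","top"):
    d=optics.get_image(n); np.savez(f"pics/{n}{k}.npz",**d)
    x0,y0,x1,y1=(150,60,360,270) if n=="scene" else (160,140,360,340)
    cv2.imwrite(f"pics/{n}{k}.png",cv2.resize(d["img"][y0:y1,x0:x1,::-1],(600,600),interpolation=cv2.INTER_CUBIC))
from scipy.spatial.transform import Rotation as R
s=bot.get_state();print(s["time"],s["position"].round(4),s["force"].round(1),s["joint_positions"].round(2));print(R.from_euler('xyz',s["ee_rot"]).as_matrix().round(3))
E
python3 look.py 1
```

```text
2.6 [ 0.456  -0.1244  0.2808] [ 0.3 -0.2  0.8] [-0.52  0.23  1.45  0.01  1.47  1.1 ]
[[-0.002 -0.058 -0.998]
 [ 0.017 -0.998  0.058]
 [-1.    -0.016  0.003]]
```

View pics/scene1.png

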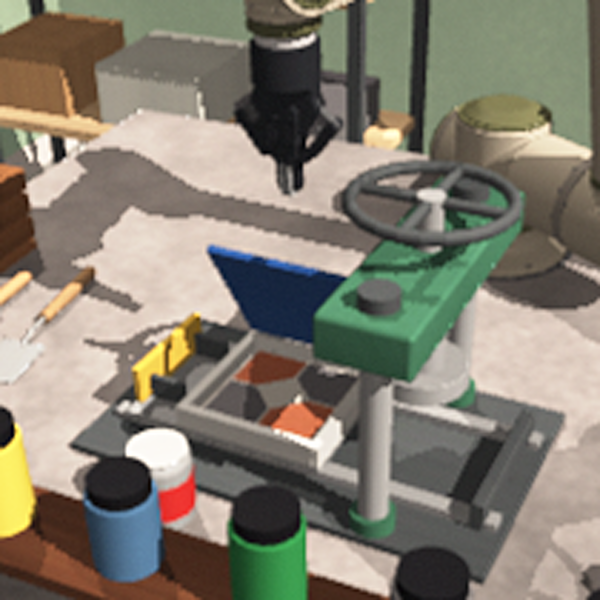

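View pics/top1.png

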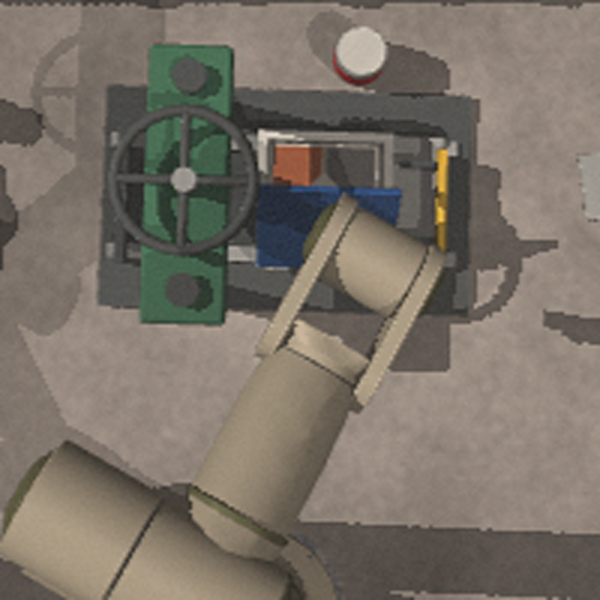

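The scene picture shows the shut fingers at (290,180), above and behind the lid, whose free edge runs (210,250)–(340,275). The forearm is clear of the portal in the top picture. Next I move to a standoff and make contact.

{"fn": "jog_arm", "kwargs": {"plan": [[10,-5,-10,0,0,0,-1],[10,-4,-12,0,0,0,-1],[10,-4,-12,0,0,0,-1],[10,-3,-12,0,0,0,-1],[5,0,-3,0,0,0,-1],[5,0,-3,0,0,0,-1],[4,0,-3,0,0,0,-1],[4,0,-2,0,0,0,-1],[0,0,0,0,0,0,-1]]}}

```text
time: 3.5
position: [0.5185, -0.1449, 0.2179]
ee_rot: [-1.372, 1.554, 1.708]
force: [-0.8, 0.3, 0.0]
opening: 0.0001
```

```bash
python3 look.py 2
```

```text
3.6 [ 0.5182 -0.1449  0.2182] [-0.4 -0.1 -1.1] [-0.5   0.39  1.39  0.01  1.37  1.13]
[[-0.002 -0.062 -0.998]
 [ 0.016 -0.998  0.062]
 [-1.    -0.016  0.003]]
```

View pics/scene2.png

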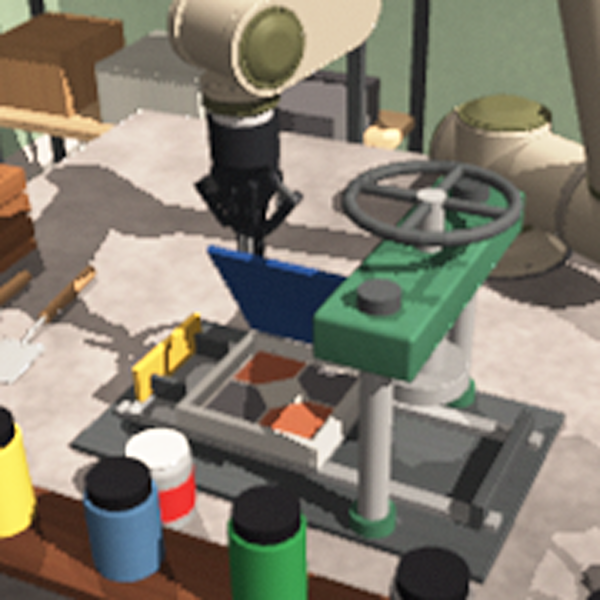

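{"fn": "jog_arm", "kwargs": {"plan": [[4,0,-3,0,0,0,-1],[4,0,-3,0,0,0,-1],[4,0,-3,0,0,0,-1],[4,0,-3,0,0,0,-1],[4,0,-3,0,0,0,-1],[5,0,-4,0,0,0,-1],[5,0,-4,0,0,0,-1],[4,0,-5,0,0,0,-1]]}}

```text
time: 4.4
position: [0.5548, -0.1458, 0.1901]
ee_rot: [-1.557, 1.558, 1.522]
force: [-0.4, -1.0, 3.3]
opening: 0.0
```

```bash
python3 look.py 3
```

```text
4.5 [ 0.5544 -0.1454  0.1894] [-0.   0.2 -0.4] [-0.47  0.48  1.34  0.01  1.33  1.16]
[[-0.001 -0.063 -0.998]
 [ 0.014 -0.998  0.063]
 [-1.    -0.014  0.002]]
```

View pics/scene3.png

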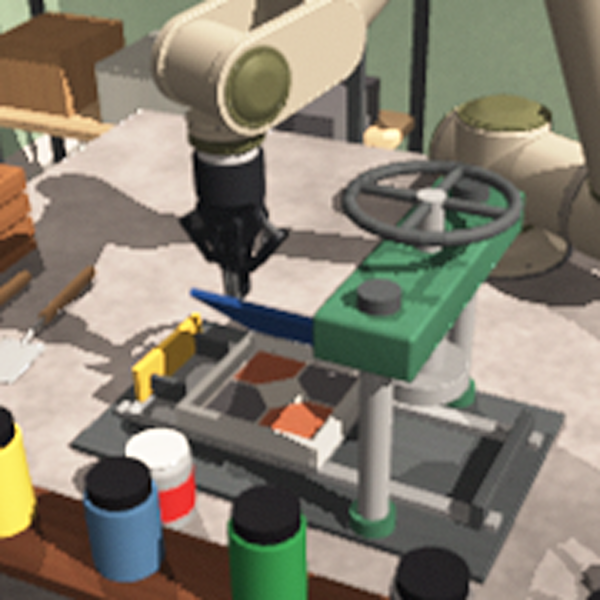

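The lid is following the fingertips; its edge is now at (190,290). I'll keep going along the arc.

{"fn": "jog_arm", "kwargs": {"plan": [[4,0,-5,0,0,0,-1],[4,0,-5,0,0,0,-1],[4,0,-5,0,0,0,-1],[4,0,-6,0,0,0,-1],[4,0,-6,0,0,0,-1],[3,0,-6,0,0,0,-1],[3,0,-6,0,0,0,-1],[3,0,-6,0,0,0,-1],[3,0,-6,0,0,0,-1],[2,0,-6,0,0,0,-1],[2,0,-6,0,0,0,-1],[1,0,-5,0,0,0,-1],[1,0,-5,0,0,0,-1],[1,0,-5,0,0,0,-1]]}}

```text
time: 5.9
position: [0.5964, -0.1454, 0.1044]
ee_rot: [-1.383, 1.557, 1.696]
force: [-1.4, -0.1, 1.5]
opening: -0.0
```

```bash
python3 look.py 4
```

```text
6.0 [ 0.5964 -0.1453  0.104 ] [-0.5  0.2 -0.1] [-0.44  0.63  1.32  0.01  1.19  1.19]
[[-0.002 -0.063 -0.998]
 [ 0.015 -0.998  0.063]
 [-1.    -0.014  0.003]]
```

View pics/scene4.png

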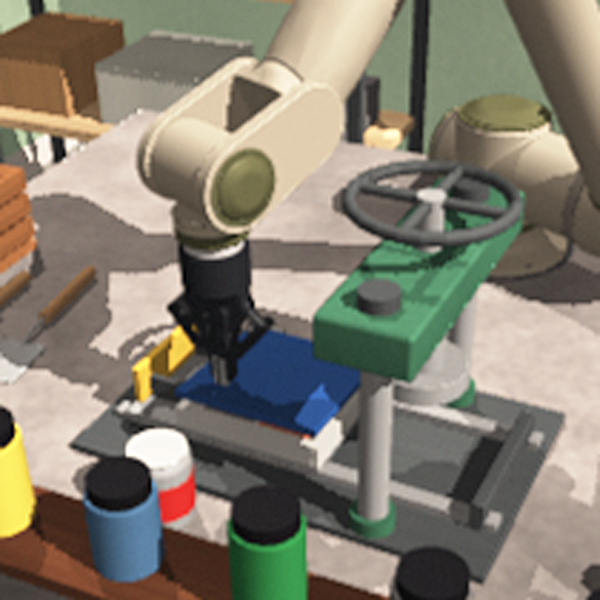

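View pics/top4.png

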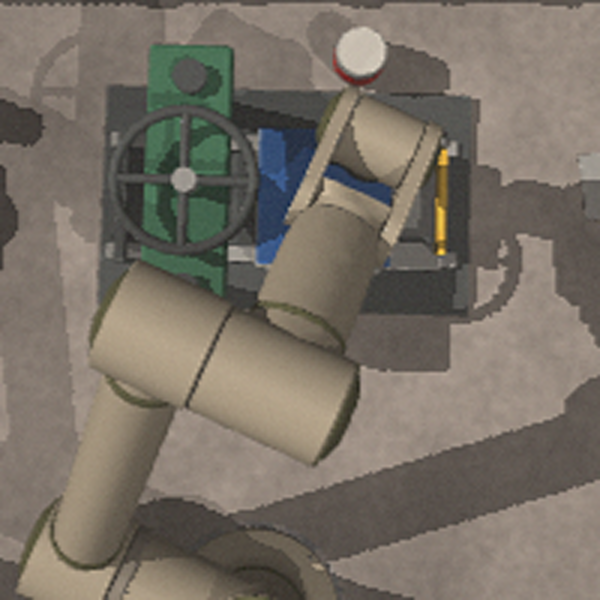

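Nearly shut: the lid edge is about a centimetre above the rim. I'll finish it slowly and watch the force.

{"fn": "jog_arm", "kwargs": {"plan": [[0,0,-3,0,0,0,-1],[0,0,-3,0,0,0,-1],[0,0,-2,0,0,0,-1],[0,0,-2,0,0,0,-1]]}}

```text
time: 6.4
position: [0.5973, -0.1453, 0.0943]
ee_rot: [-1.577, 1.557, 1.502]
force: [0.3, -0.4, 2.7]
opening: -0.0001
```

{"fn": "jog_arm", "kwargs": {"plan": [[0,0,-2,0,0,0,-1],[0,0,-1,0,0,0,-1]]}}

```text
time: 6.6
position: [0.5974, -0.1454, 0.0919]
ee_rot: [-1.638, 1.557, 1.441]
force: [-5.1, 2.1, 14.1]
opening: -0.0002
```

{"fn": "jog_arm", "kwargs": {"plan": [[0,0,-1.5,0,0,0,-1],[0,0,0,0,0,0,-1]]}}

```text
time: 6.8
position: [0.5973, -0.1452, 0.0924]
ee_rot: [-1.717, 1.558, 1.362]
force: [-0.4, 0.5, -0.8]
opening: 0.0002
```

```bash
python3 look.py 5
```

```text
6.9 [ 0.5973 -0.1453  0.0921] [-0.8  1.7  5.7] [-0.44  0.65  1.34  0.01  1.16  1.19]
[[ 0.003 -0.062 -0.998]
 [ 0.013 -0.998  0.062]
 [-1.    -0.013 -0.002]]
```

View pics/scene5.png

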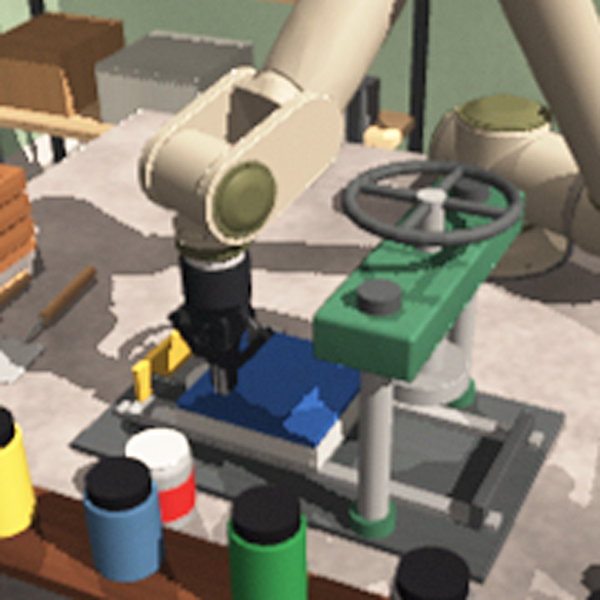

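The lid lies level on the rim: the tip is at z≈67 mm, and the force rose to 14 N at the stop. One more gentle press, then I retreat up and around to the outer side of the yellow plate. I'll tilt the tool so the wrist stays clear of the handwheel.

{"fn": "jog_arm", "kwargs": {"plan": [[0,0,-3,0,0,0,-1],[0,0,10,0,0,0,-1],[0,0,20,0,0,0,-1],[0,0,25,0,0,0,-1],[0,0,25,0,0,0,-1],[0,0,25,0,0,0,-1],[-5,-20,10,0,0,0,-1],[-7,-25,0,0,0,0,-1],[-7,-25,0,0.1,0,0,-1],[-7,-25,0,0.1,0,0,-1],[-7,-25,0,0.1,0,0,-1],[-7,-25,0,0.1,0,0,-1],[-7,-25,0,0.05,0,0,-1],[-5,-25,0,0,0,0,-1],[0,0,0,0,0,0,-1]]}}

```text
time: 8.4
position: [0.5411, -0.3452, 0.2068]
ee_rot: [-1.517, 1.083, 1.566]
force: [0.7, 0.3, -0.6]
opening: -0.0002
```

```bash
python3 look.py 6
python3 - <<'E'
from h import *
t=dict(np.load("pics/top6.npz"));s=dict(np.load("pics/scene6.npz"))
print(biggest(mask(t,(18,130,60),(35,255,255),(280,180,330,240)))[:,0].min(0),biggest(mask(t,(18,130,60),(35,255,255),(280,180,330,240)))[:,0].max(0))
E
```

```text
8.5 [ 0.542  -0.3422  0.2074] [-0.8 -0.2 -0.1] [-0.86  0.71  0.92  0.33  1.88  0.81]
[[ 0.001 -0.055 -0.998]
 [ 0.469 -0.882  0.049]
 [-0.883 -0.468  0.025]]
[305 190] [308 224]
```

View pics/scene6.png

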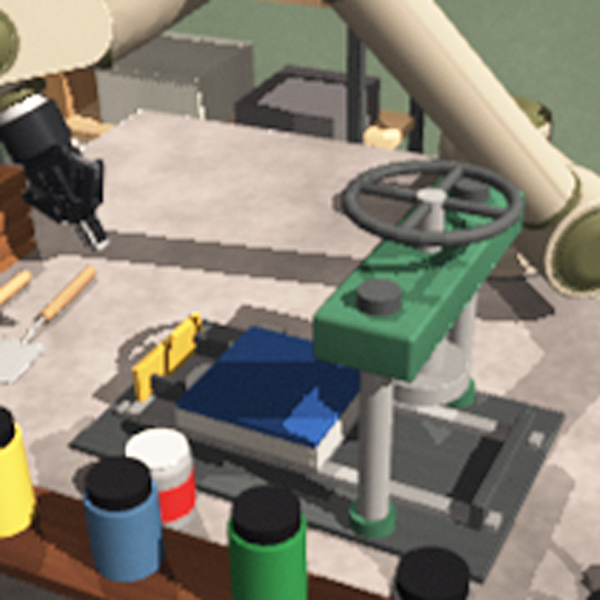

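View pics/top6.png

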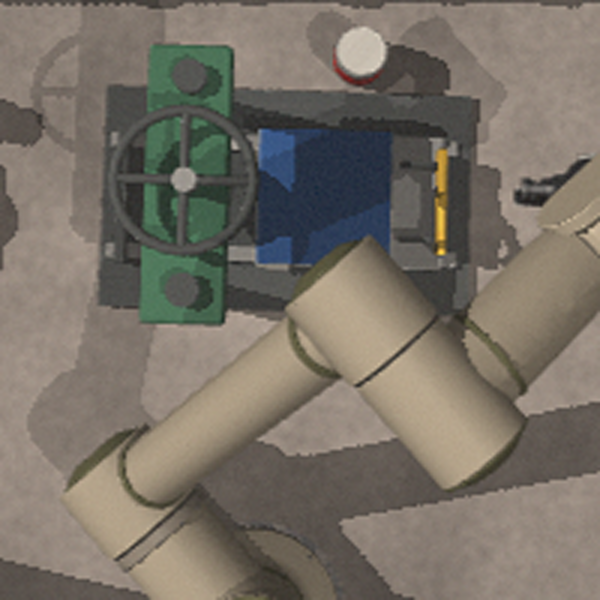

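The lid reads flat and square over the mould, from (258,128) to (392,265) in the top picture. The plate at (442,200) hasn't moved. Now down behind the plate.

{"fn": "jog_arm", "kwargs": {"plan": [[0,2,-22,0,0,0,-1],[0,2,-22,0,0,0,-1],[0,2,-22,0,0,0,-1],[0,2,-22,0,0,0,-1],[0,0,-18,0,0,0,-1],[0,0,-14,0,0,0,-1],[0,0,-8,0,0,0,-1],[0,0,0,0,0,0,-1]]}}

```text
time: 9.3
position: [0.5457, -0.3224, 0.0777]
ee_rot: [-1.524, 1.085, 1.575]
force: [0.9, -0.2, 0.7]
opening: 0.0001
```

```bash
python3 look.py 7
python3 - <<'E'
from h import *
t=dict(np.load("pics/top6.npz"));s=dict(np.load("pics/scene6.npz"))
T=lambda x,y:(160+x/3-.33,140+y/3-.33)
S=lambda x,y:(150+x/2.857-.33,60+y/2.857-.33)
print("lid +x-y corner",tri(t,T(392,130),s,S(178,405)),"+x+y",tri(t,T(258,127),s,S(320,446)))
E
```

```text
9.4 [ 0.546  -0.3231  0.0789] [-0.2 -0.7  0.5] [-0.84  0.81  1.1   0.32  1.6   0.72]
[[-0.001 -0.042 -0.999]
 [ 0.465 -0.884  0.037]
 [-0.885 -0.465  0.02 ]]
lid +x-y corner (array([ 0.63908994, -0.18434587,  0.06155689]), np.float64(0.006258030798948834)) +x+y (array([ 0.64447555, -0.00640152,  0.06254344]), np.float64(0.005196125630754249))
```

View pics/scene7.png

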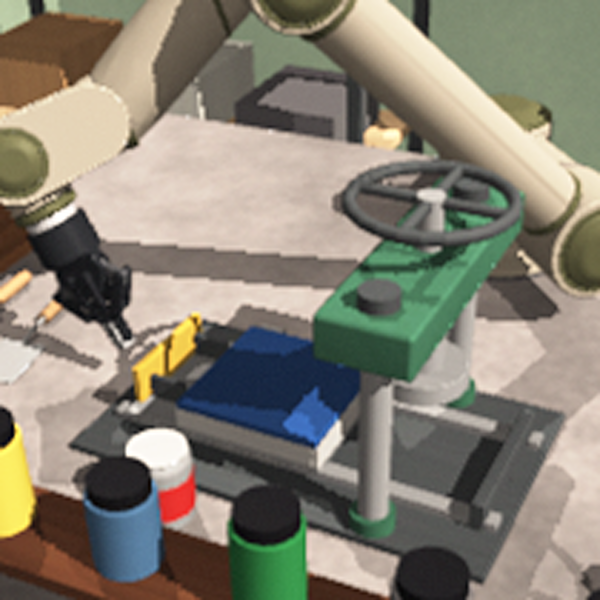

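The lid corners come out at z≈62 mm, which agrees with shut to within about 5 mm. The fingertips at (125,340) are just outside the plate. I'll approach slowly.

{"fn": "jog_arm", "kwargs": {"plan": [[-0.5,7,0,0,0,0,-1],[-0.5,7,0,0,0,0,-1],[-0.5,6,0,0,0,0,-1],[-0.5,5,0,0,0,0,-1],[0,4,0,0,0,0,-1],[0,3,0,0,0,0,-1],[0,3,0,0,0,0,-1],[0,3,0,0,0,0,-1],[0,3,0,0,0,0,-1],[0,3,0,0,0,0,-1],[0,3,0,0,0,0,-1]]}}

```text
time: 10.5
position: [0.5445, -0.2736, 0.0818]
ee_rot: [-1.536, 1.092, 1.564]
force: [-0.9, -6.6, -0.7]
opening: -0.0002
```

```bash
python3 look.py 8
```

```text
10.6 [ 0.5445 -0.2731  0.0818] [ 0.4 -0.9 -1. ] [-0.79  0.76  1.21  0.33  1.53  0.75]
[[ 0.003 -0.041 -0.999]
 [ 0.462 -0.886  0.038]
 [-0.887 -0.462  0.016]]
```

View pics/scene8.png

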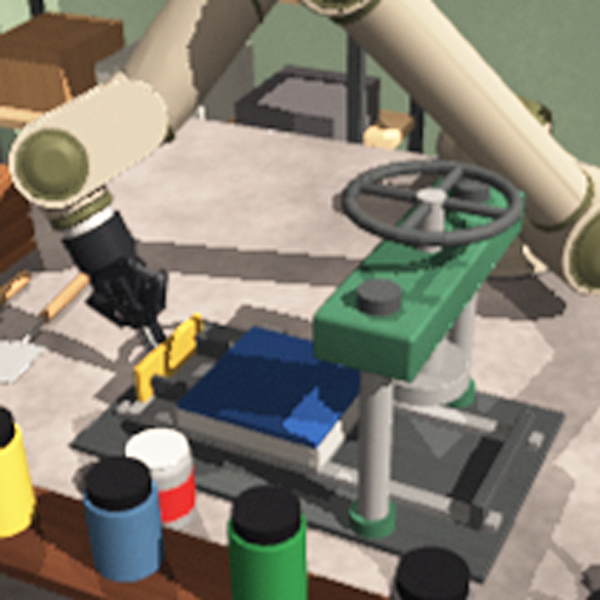

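Contact, at 6.6 N while moving. Pushing at about 50 mm/s with a slight downward trim.

{"fn": "jog_arm", "kwargs": {"plan": [[0.2,3,-1,0,0,0,-1],[0.2,4,-1,0,0,0,-1],[0.2,5,-1,0,0,0,-1],[0.2,5,-1,0,0,0,-1],[0.2,5,-1,0,0,0,-1],[0.2,5,-0.5,0,0,0,-1],[0.2,5,-0.5,0,0,0,-1],[0.2,5,-0.5,0,0,0,-1],[0.2,5,-0.5,0,0,0,-1],[0.2,5,-0.5,0,0,0,-1],[0.2,5,-0.5,0,0,0,-1],[0.2,5,-0.5,0,0,0,-1],[0.2,5,-0.5,0,0,0,-1],[0.2,5,-0.5,0,0,0,-1],[0.2,5,-0.5,0,0,0,-1],[0.2,5,-0.5,0,0,0,-1],[0.2,4,-0.5,0,0,0,-1],[0.2,3,-0.5,0,0,0,-1]]}}

```text
time: 12.4
position: [0.5489, -0.1844, 0.071]
ee_rot: [-1.544, 1.096, 1.555]
force: [0.0, -4.1, 1.5]
opening: -0.0004
```

```bash
python3 look.py 9
```

```text
12.5 [ 0.5487 -0.1838  0.0708] [-0.3 -0.2 -0.2] [-0.68  0.71  1.36  0.38  1.39  0.81]
[[ 0.006 -0.041 -0.999]
 [ 0.458 -0.888  0.039]
 [-0.889 -0.458  0.013]]
```

View pics/scene9.png

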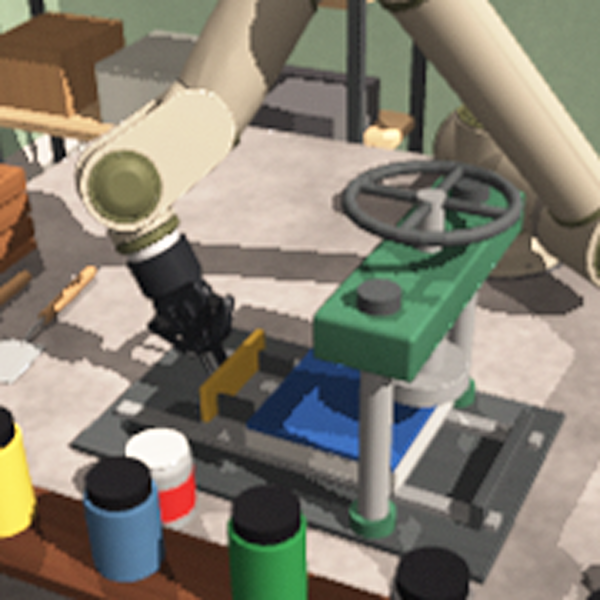

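View pics/top9.png

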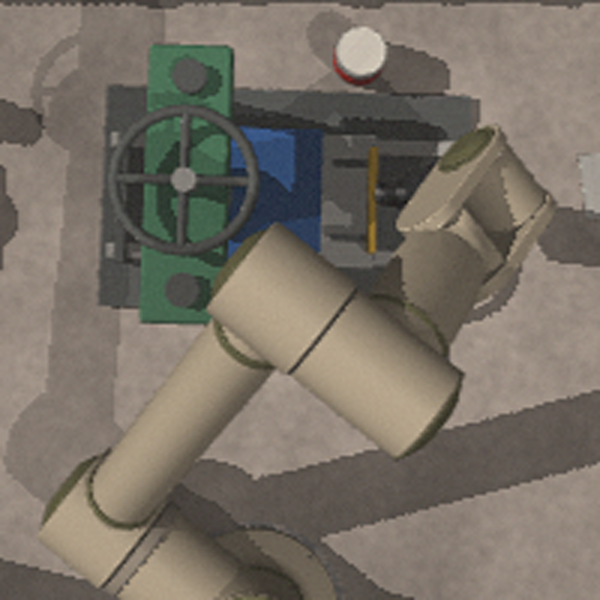

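The carriage is sliding: the plate is now at (373,200) in the top picture. The wrist is well clear of the handwheel.

{"fn": "jog_arm", "kwargs": {"plan": [[0.2,3,0,0,0,0,-1],[0.2,4,0,0,0,0,-1],[0.2,5,0,0,0,0,-1],[0.2,5,0,0,0,0,-1],[0.2,5,0,0,0,0,-1],[0.2,5,0,0,0,0,-1],[0.2,5,0,0,0,0,-1],[0.2,5,0,0,0,0,-1],[0.2,5,0,0,0,0,-1],[0.2,5,0,0,0,0,-1],[0.2,4,0,0,0,0,-1],[0.2,4,0,0,0,0,-1],[0.2,3,0,0,0,0,-1],[0.2,3,0,0,0,0,-1]]}}

```text
time: 13.9
position: [0.5511, -0.1189, 0.0706]
ee_rot: [-1.539, 1.096, 1.56]
force: [-1.9, -4.4, 3.4]
opening: 0.0001
```

{"fn": "jog_arm", "kwargs": {"plan": [[0,2,0,0,0,0,-1],[0,2,0,0,0,0,-1],[0,2,0,0,0,0,-1]]}}

```text
time: 14.2
position: [0.5513, -0.1124, 0.0706]
ee_rot: [-1.54, 1.096, 1.559]
force: [-0.4, -5.3, 3.7]
opening: -0.0
```

{"fn": "jog_arm", "kwargs": {"plan": [[0,2,0,0,0,0,-1],[0,2,0,0,0,0,-1]]}}

```text
time: 14.4
position: [0.5514, -0.1082, 0.0706]
ee_rot: [-1.541, 1.096, 1.558]
force: [-0.1, -3.7, 2.1]
opening: -0.0002
```

{"fn": "jog_arm", "kwargs": {"plan": [[0,2,0,0,0,0,-1],[0,2,0,0,0,0,-1]]}}

```text
time: 14.6
position: [0.5516, -0.1049, 0.0707]
ee_rot: [-1.542, 1.099, 1.556]
force: [-4.6, -16.1, 6.3]
opening: -0.0003
```

{"fn": "jog_arm", "kwargs": {"plan": [[0,2,0,0,0,0,-1]]}}

```text
time: 14.7
position: [0.5517, -0.1048, 0.0708]
ee_rot: [-1.544, 1.103, 1.555]
force: [-6.5, -19.3, 6.3]
opening: 0.0
```

{"fn": "jog_arm", "kwargs": {"plan": [[0,2.5,0,0,0,0,-1]]}}

```text
time: 14.8
position: [0.5516, -0.1048, 0.0709]
ee_rot: [-1.546, 1.109, 1.553]
force: [-5.4, -18.8, 5.7]
opening: -0.0001
```

```bash
python3 look.py 10
```

```text
14.9 [ 0.5516 -0.1048  0.0709] [ -5.2 -17.4   3.9] [-0.56  0.67  1.46  0.41  1.29  0.88]
[[ 0.008 -0.041 -0.999]
 [ 0.446 -0.894  0.041]
 [-0.895 -0.446  0.011]]
```

View pics/scene10.png

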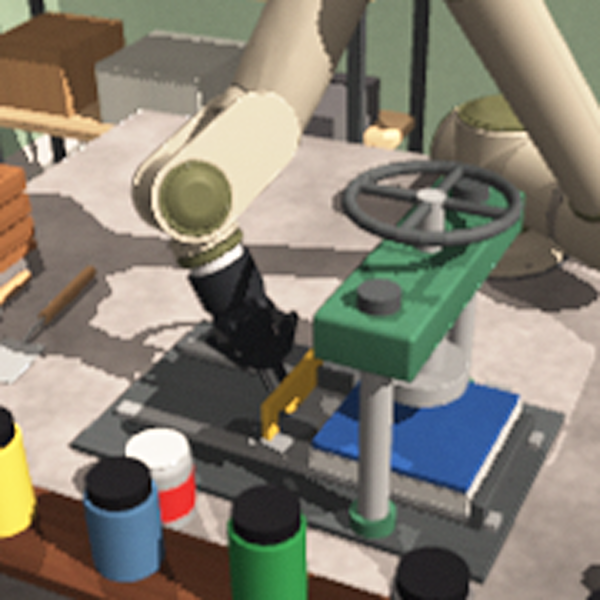

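The carriage is against the stop: the force holds at about 19 N with no further motion, and the mould sits at the stop bar at (480,490). Now I retreat away from the plate and up.

{"fn": "jog_arm", "kwargs": {"plan": [[0,-5,0,0,0,0,-1],[0,-12,0,0,0,0,-1],[0,-20,0,0,0,0,-1],[0,-20,5,0,0,0,-1],[0,-20,15,0,0,0,-1],[0,-20,20,0,0,0,-1],[0,-20,20,0,0,0,-1],[0,-20,20,0,0,0,-1],[0,0,0,0,0,0,-1],[0,0,0,0,0,0,-1]]}}

```text
time: 15.9
position: [0.5483, -0.2516, 0.1503]
ee_rot: [-1.528, 1.099, 1.567]
force: [-0.2, 0.2, -0.1]
opening: -0.0002
```

```bash
python3 look.py 11
python3 - <<'E'
from h import *
d=dict(np.load("pics/top11.npz")); cv2.imwrite("pics/topfull.png",cv2.resize(d["img"][:,:,::-1],(800,600)))
for k in (6,11):
    t=dict(np.load(f"pics/top{k}.npz"))
    m=mask(t,(15,120,50),(35,255,255),(250,180,330,232)); ys,xs=np.nonzero(m); print(k,onplane(t,xs.mean(),ys.mean(),.078))
E
```

```text
16.0 [ 0.5484 -0.2509  0.1502] [ 0.6 -0.6  0.2] [-0.76  0.67  1.17  0.34  1.63  0.82]
[[ 0.001 -0.046 -0.999]
 [ 0.455 -0.89   0.041]
 [-0.891 -0.454  0.02 ]]
6 [ 0.54203238 -0.24859845  0.078     ]
11 [ 0.55345049 -0.08087272  0.078     ]
```

View pics/scene11.png

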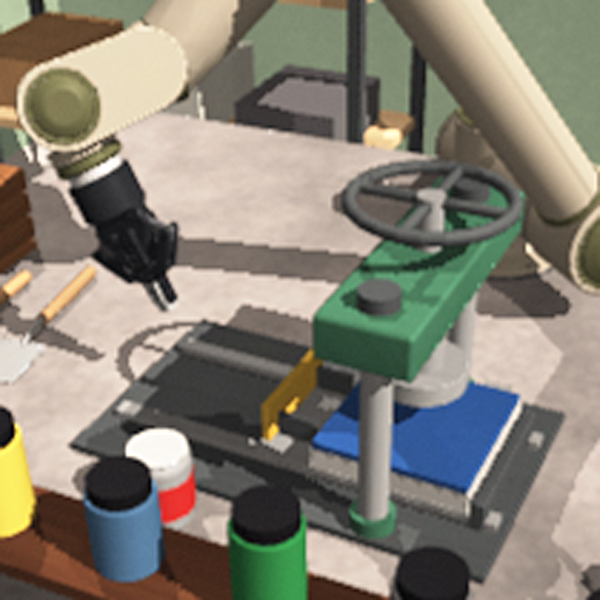

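View pics/topfull.png

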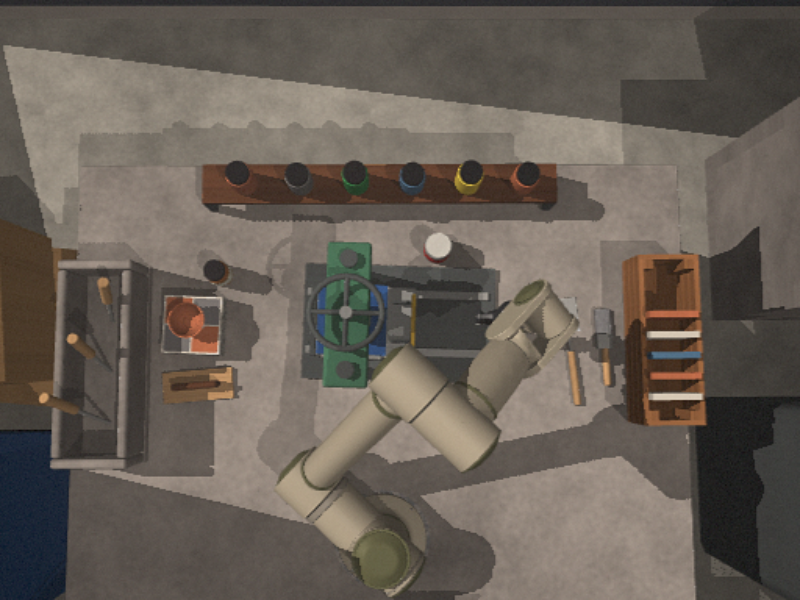

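```bash
python3 -c "
from rig import bot
print(bot.sign_off())"
```

```text
the job is handed in; nothing more can be done
None
```

The lid is shut and the mould is home against its stop under the press. I handed the job in after about 16 s of the 51 s allowed.

- **Lid:** I pushed it shut with the closed fingertips along its arc. The force at the end was about 14 N, with the fingertips at 67 mm, the height of the shut lid's top. Checking its free corners across both cameras gave about 62 mm against 67 mm. The two views' rays miss each other by 5–6 mm, so that agrees within error but doesn't prove it on its own.
- **Mould:** With the lid shut, I pushed the yellow plate at about 50 mm/s, slowing to about 20 mm/s before the stop. At the stop the force rose from about 5 N to 19 N, with no further movement. The top camera puts the travel at about 168 mm against the nominal 170 mm, within the camera's accuracy.
- **Final state:** In the last pictures the lid is still shut, the bystanders look unmoved, and the arm has backed off and touches nothing.

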